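Make up a bottle pair to weight on the spring scale

ROBOT

A 7-joint arm with a two-finger parallel gripper is mounted at the origin on the work surface. World frame = base frame: x ahead of the robot, y to its left, z up, the work surface at z = 0. Lengths are in mm, angles in degrees, forces in N, time in s.
With the tool pointing down it reaches from about 400 to 850 mm from the base axis. Payload 4.4 kg.
Tool frame: the origin (TCP) lies on the centre line of the jaws, within the pads' length; the fingertips stand manip.tips_ahead ahead of it and the grasp point (between the pads) lies 2 mm behind it (manip.tips_ahead is the distance from the TCP to the fingertips, in mm); z points along the fingers, y is the direction in which the jaws open and shut (so a half turn about z gives the same grasp; the last joint's range is limited). The gripper opens to 94 mm and grips with 3 to 60 N. Pads are 16 mm wide; open, the fingers measure 119 mm over their backs; the gripper's body (75 mm by 177 mm) begins 78 mm behind the grasp point.
Start: joints at [-66.967, 36.005, 2.206, 86.941, -1.547, 57.084, -1.146], TCP at [293.08, 580.191, 222.478] pointing down, gripper open.
Joint ranges: [-175.42, 175.42], [-21.48, 121.26], [-71.46, 75.88], [10.55, 141.38], [-63.04, 243.04], [13.31, 113.54], [-168.57, 168.57]. Speed limits (degrees/s): [147.25, 147.25, 180, 180, 180, 180, 180].

INTERFACE

Orientations are given as [roll, pitch, yaw] about the fixed x, y, z axes, in that order (R = Rz(yaw) Ry(pitch) Rx(roll)).
In Python, from bench import manip gives the robot as it stands.
- The arm moves only by the shell command python3 -m handwheel 'ROWS' [FORCE]. ROWS is JSON, a list of rows, each a list of 3 entries, a list of its own where there are three numbers: the shift along the tool's x, y, z in mm, then the turn, a rotation vector about the tool's x, y, z in rad, then the closure, from 0 (fully open) to 1 (shut). In form: [[[x, y, z], [rx, ry, rz], fingers], ...]. A call has 1 to 5 rows; each row shifts and turns the commanded pose from where the row before left it, along the tool's axes as they then stand; what a row does not reach is not made up. A row lasts 1/10 s, in which the tool goes at most 50 mm and 8.59 degrees, less where a joint would pass 70% of its speed; a pose out of reach is approached as far as the arm can. A call is refused whole if a number of a shift passes 50 or a number of a turn 0.15, either way. A call with a gripper value outside its range is refused whole. The fingers move at their own pace and stop on an object; FORCE is the grip in N (left out, the last holds). Time passes only in rows, so rows that do not move let the fingers close. It gives the time, the measured TCP pose, the force and the opening at its end, in the units of the state.
- manip.state(): the state, without advancing time (a new reading comes with each control period).
- manip.read_camera(name): name is "side" or "top"; returns (picture, depth): 384x512x3 uint8, red, green, blue; 384x512 float32, mm along the optical axis (not along the pixel's ray), 0 where there is no reading.
- manip.camera_info(name): a dict with "fx", "fy", "cx", "cy" (pixels), "extrinsics" (4x4, takes a point from world to camera coordinates). Camera axes: x right, y down, z forward; pixel columns grow to the right and rows downward; lengths in mm; the calibration is good to about 2 mm. A picture is of the moment at which its call begins. camera_info takes no time and is no camera call.
- manip.hand_in(): hands the job in, once; it reports no verdict.
Trained networks look in the newest picture that a camera, given by its name, has taken for a name from the list of things; names that differ only in an ending like _2 or _b are one class to them, and where a whole thing is asked for, a point or a joint stands for the part that bears it (a point fixed in the world has none). Each returns a list of dicts, best first, with "p" (0 to 1); they miss things now and then, are a little off and sometimes report something else, mostly with a low value. They report only what shows in the picture. A call takes as long as a camera call. They do not tell look-alikes from the thing itself.
- manip.trace(target, camera): "region" (384x512 bool, what is visible of it) and "rect" ([left, top, right, bottom] in pixels, round what is visible of it).
The state is a dict: "time_s": time; "q": joint angles; "joint_vel": joint speeds; "effort": joint torques, N m; "tool_pos": TCP position; "orientation": TCP orientation; "force": force on the tool from outside, world axes, zero at the start; "wrist_torque": the same for the moment, N m; "finger_gap": finger opening in mm.
Only numpy, scipy, OpenCV 4.12 (cv2) and the standard library are available. Lean on these libraries where they do the work, as an engineer would, in place of code of your own. Each camera call takes 0.05 s, during which the arm holds its last target. There are 200 camera calls.

TASK

Pick up the two square bottles from the sloping rest together in one grasp and lay them down gently, flat and side by side as a close pair, on the scale's pan. Then add steel bars one at a time, flat on the pan beside the bottles, until the pan's pointer comes to rest in the dark band on the post; leave the bars that are not needed on their board, and do not disturb the other things on the bench.

Things in the scene. Friction and masses are not known exactly. Their poses are not given: they have to be found in the camera images.
- bottle_a: sealed white square plastic bottle, 120 mm long: body 26 x 26 x 92 mm, then a round grey cap (23 mm). Origin on its long axis, 60 mm from either end; x towards the cap, z square to the side that starts uppermost. Weighs an unknown 70 to 140 g, centre of mass 0 to 15 mm footward of the origin. Starts on the sloping rest, foot against the lip, cap uphill, parallel to its twin with a 6 to 12 mm gap
- bottle_b: the other bottle, same size and kind, its own filling (70 to 140 g); origin and axes likewise
- rest: fixed grey plastic rest, 150 x 150 mm, 100 mm high; origin centre of underside, z up. Slope 150 mm wide, no side walls, rising 30 degrees towards its +x, from its foot (x = -60, z = 25 mm) 140 mm uphill; a lip 12 mm high at the foot. Bottles point straight uphill, origins 60 mm uphill of the lip and 13 mm off the slope
- scale: fixed spring scale: a grey housing 170 x 160 mm and 45 mm high under a flat steel pan; origin at the centre of the housing's underside, z up. At +x, 103 mm from the origin, stands a white post plate 40 mm wide and 138 mm high with a dark band 11 mm high
- pan (a joint): how far the pan has sunk, in m: 0 empty, grows downward, stop at 0.058. A spring without friction: it sinks 10 mm for each 100 g (98 N/m) and settles in about a second. The pointer is in the dark band from 0.030 to 0.041 (the band is a little higher than the 10 mm that one bar sinks the pan)
- pan_top (a point): centre of the pan's upper face; moves with the pan; axes as the scale's. The pan is a flat square plate 180 x 180 mm, 5 mm thick, without a rim; empty, its face is 120 mm above the bench. There is room for the pair on one half (+y or -y) and two bars on the other
- pointer (a point): tip of the brass pointer bar that moves with the pan, in front of (+x of) the post; empty it is 117.5 mm above the bench
- band (a point): centre of the dark band on the post, fixed, 82 mm above the bench; the band reaches 5.5 mm above and below
- board: fixed wooden board 100 x 150 mm, 14 mm thick, that holds the bars; origin at the centre of its underside
- bar0: loose plain steel weight bar, 72 x 14 x 14 mm, 100 g; origin at its centre, x along its length. Starts flat on the wooden board, the three bars parallel 48 mm apart
- bar1: second bar, the same
- bar2: third bar, the same
- sharps_tub: bystander: open round yellow tub, 124 mm diameter, 105 mm high; origin under its centre
- pipette_stand: bystander: round pipette stand, 130 mm diameter, 240 mm high; origin under its centre
- tip_box: bystander: pipette tip box 85 x 120 mm, 55 mm high; origin under its centre
Mind the look-alikes: they are no part of the job. What is shaped like the bottle_b but purple is not meant.

How it is judged:
By the outcome, as a careful person would: the job done as asked, in the order asked, and still so for the second after the job is handed in, with the robot touching nothing.
It also fails if it takes over 72 s, if anything falls off the work surface, if the arm or the gripper's body presses on something with over 40 N, if the wrist force passes 120 N, or if a joint passes its speed limit or range.

## Working session

There is one attempt and no reset: what is moved stays moved. The work goes in short steps, Python scripts to look and compute and a shell command to move; the robot and the scene stay as the last step left them, time stands still between calls to the robot, and variables do not carry over. Pictures are saved under pics/ and viewed, about 8 in all and at most 12, crops included, and the job is handed in when it is done.

```bash
mkdir -p pics; ls
python3 - <<'E'
from bench import manip
import cv2,numpy as np
print(manip.state(), manip.tips_ahead)
for c in ("side","top"):
    p,d=manip.read_camera(c); np.savez(f"{c}0.npz",p=p,d=d)
    cv2.imwrite(f"pics/{c}0.png",p[:,:,::-1])
    i=manip.camera_info(c); print(c,i["fx"],i["fy"],i["cx"],i["cy"],np.round(i["extrinsics"],3).tolist())
a=[cv2.imread(f"pics/{c}0.png") for c in("top","side")]
cv2.imwrite("pics/both.png",np.vstack([cv2.resize(x,(400,300)) for x in a]))
for n in("bottle_a","bar0","rest","pan","board","sharps_tub","pipette_stand","tip_box"):
    for c in("top","side"):
        print(n,c,[(round(r["p"],2),[int(v) for v in r["rect"]]) for r in manip.trace(n,c)])
E
```

```text
pics
{'time_s': 0.0, 'q': array([-66.96783785,  36.05846682,   2.20153965,  86.99505041,
        -1.54562281,  57.08311111,  -1.14709488]), 'joint_vel': array([ 0.11553333, -0.04997546,  0.10686403, -0.01017134, -0.00536843,
       -0.03742078,  0.05228534]), 'effort': array([ 1.33101032e-03, -5.49732971e+01,  1.14381306e+00, -1.86624652e+01,
       -5.22558123e-02,  2.36127485e-02,  2.10378225e-04]), 'tool_pos': array([292.78071832, 579.62390058, 221.56415112]), 'orientation': array([-1.79893042e+02,  1.91155542e-03,  1.53198190e+02]), 'force': array([0.15706788, 0.46541788, 0.2660835 ]), 'wrist_torque': array([ 0.02668068, -0.00234709,  0.07980274]), 'finger_gap': 94.14538062322892} 17.0
side 386.16211365219414 386.16211365219414 258.49525683892375 192.9390075835655 [[0.972, -0.233, 0.023, -579.503], [-0.116, -0.567, -0.815, 156.526], [0.203, 0.79, -0.579, 1148.638], [0.0, 0.0, 0.0, 1.0]]
top 375.2461321360606 375.2461321360606 257.7213224392625 190.72371410089232 [[0.098, -0.995, 0.004, -44.39], [-0.973, -0.096, -0.209, 584.97], [0.208, 0.017, -0.978, 1213.735], [0.0, 0.0, 0.0, 1.
[... 472 characters left out ...]
 (0.41, [226, 218, 248, 228])]
rest top [(0.78, [317, 190, 366, 236])]
rest side [(0.87, [228, 239, 297, 315]), (0.69, [275, 271, 337, 381])]
pan top [(0.62, [145, 164, 203, 224])]
pan side [(0.92, [198, 135, 258, 164]), (0.22, [218, 209, 260, 245])]
board top [(0.69, [244, 198, 285, 229]), (0.21, [275, 201, 284, 219])]
board side [(0.68, [217, 210, 260, 241])]
sharps_tub top [(0.76, [89, 177, 133, 217])]
sharps_tub side [(0.64, [198, 122, 226, 142]), (0.64, [193, 134, 254, 194])]
pipette_stand top [(0.85, [383, 182, 442, 227])]
pipette_stand side [(0.68, [197, 134, 257, 163]), (0.66, [272, 270, 339, 381])]
tip_box top [(0.57, [253, 124, 288, 164])]
tip_box side [(0.7, [288, 192, 334, 229])]
```

View pics/top0.png

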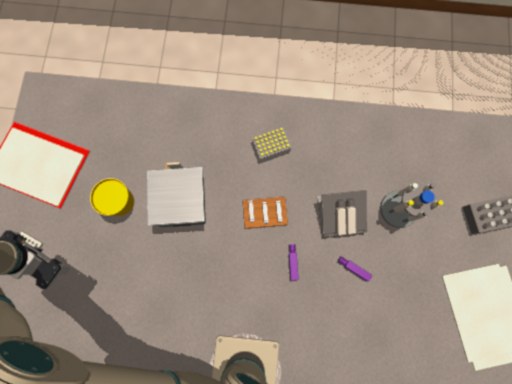

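View pics/side0.png

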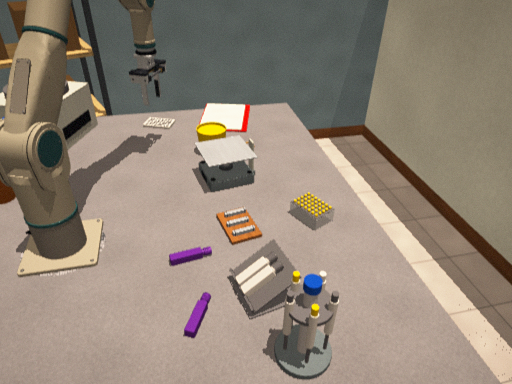

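Top: white bottles on the rest at (341,218) and (351,218), bars at (252,211), (265,211), (278,210), and the pan at (175,195). The look-alikes are the purple bottles at (293,262) and (355,268). Side: white bottles at (257,268) and (262,278), purple ones at (190,256) and (198,314). I choose the white pair on the rest.

```bash
cat > h.py <<'E'
import numpy as np,cv2
from bench import manip
def cloud(c,d):
    i=manip.camera_info(c);T=np.linalg.inv(np.array(i["extrinsics"]))
    v,u=np.mgrid[:384,:512]
    P=np.stack([(u-i["cx"])/i["fx"]*d,(v-i["cy"])/i["fy"]*d,d],-1)
    return P@T[:3,:3].T+T[:3,3]
def proj(c,X):
    i=manip.camera_info(c);E=np.array(i["extrinsics"]);p=np.atleast_2d(X)@E[:3,:3].T+E[:3,3]
    return np.c_[p[:,0]/p[:,2]*i["fx"]+i["cx"],p[:,1]/p[:,2]*i["fy"]+i["cy"]]
E
python3 - <<'E'
from h import *
def crop(p,x0,y0,x1,y1,s): return cv2.resize(p[y0:y1,x0:x1,::-1],None,fx=s,fy=s,interpolation=cv2.INTER_CUBIC)
ims=[]
boxes={"top":{"rest":(310,185,372,242),"board":(238,194,292,232),"pan":(140,155,210,230)},"side":{"rest":(225,236,300,318),"board":(213,204,264,246),"pan":(190,130,262,194)}}
for c in("top","side"):
    z=np.load(c+"0.npz");p,d=z["p"],z["d"];P=cloud(c,d);hsv=cv2.cvtColor(p,cv2.COLOR_RGB2HSV)
    print(c,"bench z",np.percentile(P[280:330,150:200,2] if c=="side" else P[240:300,220:280,2],[5,50,95]).round(1))
    for k,(x0,y0,x1,y1) in boxes[c].items():
        ims.append(cv2.resize(p[y0:y1,x0:x1,::-1],(266,300),interpolation=cv2.INTER_CUBIC))
        Q=P[y0:y1,x0:x1];H=hsv[y0:y1,x0:x1]
        if k=="rest": m=(H[...,2]>150)&(H[...,1]<60)
        elif k=="board": m=(H[...,2]>150)&(H[...,1]<90)
        else: m=(abs(Q[...,2]-120)<8)
        if k=="rest":
            a=(Q[...,2]>15)&(Q[...,2]<130); pts=Q[a]; r=cv2.minAreaRect(pts[:,:2].astype(np.float32)); print(" rest rect",np.round(r[0],1),np.round(r[1],1),round(r[2],1),"zmax",np.percentile(pts[:,2],99).round(1))
            Z=np.c_[pts[:,:2],np.ones(len(pts))]
        if k=="board":
            a=(H[...,1]>120)|m; a&=Q[...,2]>5; r=cv2.minAreaRect(Q[a][:,:2].astype(np.float32)); print(" board rect",np.round(r[0],1),np.round(r[1],1),round(r[2],1),np.percentile(Q[a][:,2],[10,50,90]).round(1))
        n,l,st,ce=cv2.connectedComponentsWithStats(m.astype(np.uint8),connectivity=4)
        for j in range(1,n):
            if st[j,4]<12: continue
            q=Q[l==j]; r=cv2.minAreaRect(q[:,:2].astype(np.float32)); w,V=np.linalg.eigh(np.cov(q.T)); ax=V[:,2]
            print(" ",k,st[j,4],ce[j].round()+[x0,y0],"med",np.median(q,0).round(1),"rect",np.round(r[0],1),np.round(r[1],1),round(r[2],1),"axis",ax.round(3),"z",np.percentile(q[:,2],[5,95]).round(1))
cv2.imwrite("pics/crops.png",np.vstack([np.hstack(ims[:3]),np.hstack(ims[3:])]))
E
```

```text
top bench z [-5.  -0.9  3.7]
 rest rect [ 538.8 -283.3] [135.3 150.5] 11.8 zmax 101.9
  rest 1217 [338. 211.] med [ 5.707e+02 -2.597e+02 -5.000e-01] rect [ 516.3 -189.1] [243.8 473.2] 19.8 axis [-0.356  0.464  0.811] z [-4.9  4.4]
  rest 213 [351. 220.] med [ 516.1 -306.5   69.4] rect [ 413.4 -184.6] [ 83.  389.7] 39.5 axis [-0.116  0.238  0.964] z [48.7 90.5]
  rest 211 [341. 221.] med [ 509.5 -273.5   68.6] rect [ 510.5 -276.6] [82.7 32.2] 9.8 axis [-0.852 -0.17  -0.495] z [48.6 91.5]
 board rect [453.1 -17.8] [261.6 166.1] 3.7 [10.  14.  27.6]
  board 716 [264. 212.] med [528.2 -13.8  -0.9] rect [457.9 -24.3] [268.5 189.2] 5.8 axis [-0.193  0.012  0.981] z [-5.1  3.5]
  board 97 [251. 211.] med [521.1  30.4  26.4] rect [522.8  30.6] [71.5 16.3] 10.2 axis [-0.987 -0.159 -0.028] z [11.6 31.4]
  board 107 [279. 211.] med [532.  -65.   25.8] rect [533.9 -65.2] [75.1 18.2] 9.4 axis [-0.983 -0.183 -0.007] z [11.9 31.2]
  board 102 [265. 212.] med [522.9 -17.9  26.6] rect [522.3 -18.4] [71.5 17.8] 9.8 axis [-0.983 -0.178  0.049] z [11.7 30.6]
  pan 3061 [175. 196.] med [531.7 278.8 118.8
[... 861 characters left out ...]
5.504e+02 -3.706e+02  3.000e-01] rect [ 551.4 -418.7] [ 75.  119.6] 13.0 axis [-0.809 -0.386  0.442] z [-1.8  2.5]
 board rect [ 474.4 -449.3] [1030.5  135.4] 83.5 [10.9 14.6 28.3]
  board 1127 [238. 223.] med [5.26e+02 7.40e+00 3.00e-01] rect [ 418.4 -418.4] [1072.5  172.5] 76.0 axis [-0.22  -0.907  0.358] z [-2.4 26.8]
  board 76 [237. 220.] med [520.7 -20.6  27.6] rect [521.6 -19.8] [71.4 17.2] 14.2 axis [-0.977 -0.213  0.007] z [25.1 30.3]
  board 77 [243. 229.] med [532.1 -67.3  27.8] rect [531.4 -66.4] [68.8 17.3] 12.1 axis [-0.98  -0.198 -0.   ] z [25.4 30.4]
  pan 1274 [225. 150.] med [532.7 269.1 119.6] rect [544.5 277. ] [203.5 188.8] 9.0 axis [-0.906 -0.424 -0.001] z [116.9 122.1]
```

View pics/crops.png

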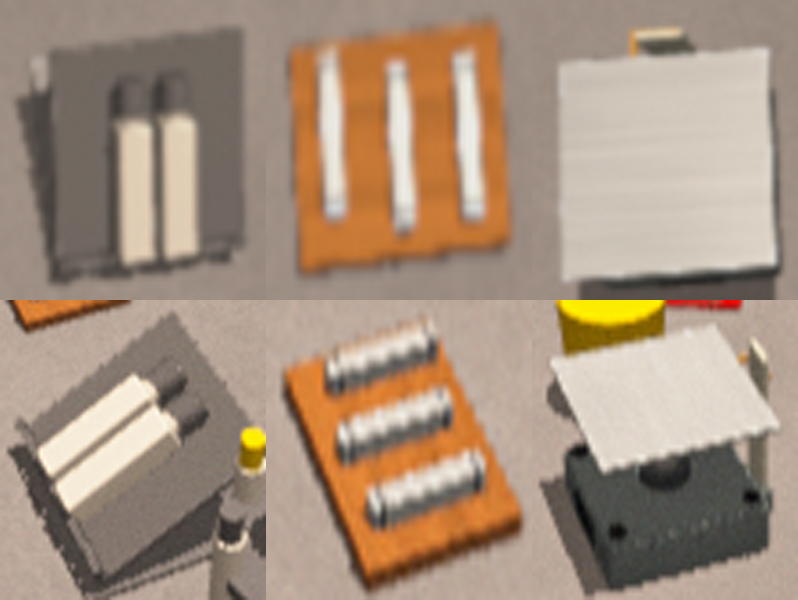

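The crop confirms it: white bodies with grey caps uphill (+x, yaw about 10°), and bars and pan also at about 10° yaw. Next come refined fits from both views and the clearance to the pipette stand.

```bash
cat > m.py <<'E'
from h import *
from scipy.optimize import least_squares
C={};S={}
for c in("top","side"):
    z=np.load(c+"0.npz");C[c]=cloud(c,z["d"]);S[c]=cv2.cvtColor(z["p"],cv2.COLOR_RGB2HSV)
for c in C:
    P=C[c].reshape(-1,3);H=S[c].reshape(-1,3).astype(int)
    # rest: dark grey plane
    b=(abs(P[:,0]-535)<90)&(abs(P[:,1]+285)<90)&(P[:,2]>32)&(P[:,2]<104)
    r=P[b]; h=H[b]
    g=r[(h[:,2]<130)]
    for _ in range(8):
        A=np.c_[g[:,:2],np.ones(len(g))];k=np.linalg.lstsq(A,g[:,2],rcond=None)[0]
        e=g[:,2]-A@k; g2=r[(h[:,2]<130)]; e2=g2[:,2]-np.c_[g2[:,:2],np.ones(len(g2))]@k; g=g2[abs(e2)<6]
    print(c,"slope deg",np.degrees(np.arctan(np.hypot(k[0],k[1]))).round(1),"yaw",np.degrees(np.arctan2(k[1],k[0])).round(1),"z at 510,-290",(k@[510,-290,1]).round(1),len(g))
    for yaw in (10,):
        a=np.radians(yaw);ux=np.array([np.cos(a),np.sin(a)]);uy=np.array([-ux[1],ux[0]])
        for nm,q in(("slopepts",g),("bottles",r[(h[:,2]>140)&(h[:,1]<60)])):
            x=q[:,:2]@ux;y=q[:,:2]@uy
            print(nm,"x",np.percentile(x,[0.5,2,98,99.5]).round(1),"y",np.percentile(y,[0.5,2,50,98,99.5]).round(1))
        q=r[(h[:,2]>140)&(h[:,1]<60)]; off=(q[:,2]-np.c_[q[:,:2],np.ones(len(q))]@k)*np.cos(np.radians(30))
        print("white off-slope",np.percentile(off,[5,25,50,75,95]).round(1))
        y=q[:,:2]@uy; t=off>21; print(np.histogram(y[t],bins=np.arange(-410,-330,3)))
    b=(P[:,1]<-360)&(P[:,1]>-560)&(P[:,0]>400)&(P[:,0]<680)&(P[:,2]>60)&(P[:,2]<260)
    q=P[b];x=q[:,:2]@ux;y=q[:,:2]@uy
    print("stand y' max",np.percentile(y,[95,99,100]).round(0),"x",np.percentile(x,[1,50,99]).round(0),"xy",np.median(q,0).round(0))
    # pan & bars
    for nm,lo,hi,bx in(("pan",112,127,(440,640,170,390)),("board",10,18,(460,600,-120,90))):
        b=(P[:,2]>lo)&(P[:,2]<hi)&(P[:,0]>bx[0])&(P[:,0]<bx[1])&(P[:,1]>bx[2])&(P[:,1]<bx[3])
        if nm=="board": b&=H[:,1]>120
        R=cv2.minAreaRect(P[b][:,:2].astype(np.float32)); print(nm,np.round(R[0],1),np.round(R[1],1),round(R[2],1),"z",np.median(P[b][:,2]).round(1))
    for y0 in(30,-18,-66):
        b=(P[:,2]>22)&(P[:,2]<34)&(abs(P[:,1]-y0)<20)&(abs(P[:,0]-525)<50)
        R=cv2.minAreaRect(P[b][:,:2].astype(np.float32)); print("bar",np.round(R[0],1),np.round(R[1],1),round(R[2],1),"z",np.percentile(P[b][:,2],[50,80]).round(1),b.sum())
E
python3 m.py
```

```text
top slope deg 29.6 yaw 11.4 z at 510,-290 40.4 974
slopepts x [435.5 440.4 545.5 546.9] y [-445.3 -443.9 -346.5 -299.1 -297.9]
bottles x [413.6 415.  496.4 498.6] y [-410.3 -404.4 -377.7 -346.2 -345.1]
white off-slope [18.2 23.3 24.9 26.5 28.9]
(array([ 0,  2, 16, 24, 25, 27, 25, 21, 19, 24, 12,  0,  0, 18, 24, 24, 21,
       25, 22, 17, 22, 20,  0,  0,  0,  0]), array([-410, -407, -404, -401, -398, -395, -392, -389, -386, -383, -380,
       -377, -374, -371, -368, -365, -362, -359, -356, -353, -350, -347,
       -344, -341, -338, -335, -332]))
stand y' max [-527. -524. -523.] x [436. 481. 534.] xy [ 573. -476.  177.]
pan [544.4 280. ] [201.9 180.7] 9.3 z 118.8
board [524.2 -17.8] [ 98.4 148.7] 10.7 z 13.3
bar [523.5  31.6] [70.1 13.8] 10.2 z [27.2 29.5] 82
bar [521.5 -17.5] [70.3 13.9] 10.4 z [27.3 29.4] 81
bar [532.5 -64.5] [69.3 14. ] 10.4 z [26.9 29.5] 80
side slope deg 27.9 yaw 17.3 z at 510,-290 45.3 255
slopepts x [414.6 418.6 540.9 543.6] y [-450.8 -450.4 -411.4 -307.7 -305.6]
bottles x [412.9 414.7 544.6 546.8] y [-425.8 -406.8 -381.  -300.5 -298.6]
white off-slope [-4.3 14.1 20.6 22.7 24.8]
(array([ 3, 19, 46, 28, 33, 37, 27, 33, 28, 19,  2,  1, 11, 23, 23, 18, 21,
       21, 20, 12, 14,  1,  0,  0,  0,  0]), array([-410, -407, -404, -401, -398, -395, -392, -389, -386, -383, -380,
       -377, -374, -371, -368, -365, -362, -359, -356, -353, -350, -347,
       -344, -341, -338, -335, -332]))
stand y' max [-542. -534. -528.] x [434. 476. 532.] xy [ 572. -498.  176.]
pan [540.4 277.3] [196.7 188.3] 9.8 z 119.6
board [524.  -20.3] [ 99.2 150.9] 10.1 z 13.9
bar [522.5  30. ] [72.3 17.5] 8.4 z [27.4 29.1] 87
bar [521.2 -19. ] [72.  17.3] 12.5 z [27.3 28.9] 94
bar [530.1 -65.4] [71.  20.9] 11.7 z [27.6 29.1] 102
```

```bash
R='[[-30.9,-39,-0.8],[0,0,0],0]'; : # (not used)
python3 -m handwheel '[[[-30.9,-39,-0.8],[0,0,0],0],[[-30.9,-39,-0.8],[0,0,0],0],[[-30.9,-39,-0.8],[0,0,0],0],[[-30.9,-39,-0.8],[0,0,0],0],[[-30.9,-39,-0.8],[0,0,0],0]]' 30
python3 -m handwheel '[[[-30.9,-39,-0.8],[0,0,0],0],[[-30.9,-39,-0.8],[0,0,0],0],[[-30.9,-39,-0.8],[0,0,0],0],[[-30.9,-39,-0.8],[0,0,0],0],[[-30.9,-39,-0.8],[0,0,0],0]]'
python3 - <<'E'
from h import *
z=np.load("top0.npz");P=cloud("top",z["d"]).reshape(-1,3);H=cv2.cvtColor(z["p"],cv2.COLOR_RGB2HSV).reshape(-1,3)
b=(abs(P[:,0]-520)<70)&(abs(P[:,1]+285)<60)&(P[:,2]>40)&(P[:,2]<98)&(H[:,2]>140)&(H[:,1]<60);q=P[b]
for yaw in np.arange(7,14.1,.5):
    a=np.radians(yaw);y=-q[:,0]*np.sin(a)+q[:,1]*np.cos(a);s=np.sort(y);g=np.diff(s);i=g[50:-50].argmax()+50
    print(yaw,"gap",g[i].round(2),"mid",((s[i]+s[i+1])/2).round(1),"width",(np.percentile(s,98)-np.percentile(s,2)).round(1))
E
```

```text
time_s: 1.4
tool_pos: [343.3, 334.6, 226.7]
orientation: [180.0, 0.0, 153.2]
force: [0.8, -1.1, -0.2]
finger_gap: 93.9
time_s: 1.9
tool_pos: [393.3, 90.9, 230.9]
orientation: [179.9, 0.1, 153.2]
force: [0.3, 0.3, 0.1]
finger_gap: 94.0
7.0 gap 1.43 mid -351.0 width 60.1
7.5 gap 1.57 mid -352.4 width 59.8
8.0 gap 2.22 mid -356.5 width 59.4
8.5 gap 2.82 mid -360.6 width 59.1
9.0 gap 3.36 mid -364.7 width 58.6
9.5 gap 3.76 mid -368.8 width 58.4
10.0 gap 4.17 mid -373.0 width 58.2
10.5 gap 4.57 mid -377.1 width 58.0
11.0 gap 4.89 mid -381.2 width 58.1
11.5 gap 5.2 mid -385.2 width 58.3
12.0 gap 5.38 mid -389.2 width 58.2
12.5 gap 5.56 mid -393.2 width 58.1
13.0 gap 5.75 mid -397.1 width 58.4
13.5 gap 5.93 mid -401.0 width 58.5
14.0 gap 6.1 mid -404.9 width 58.6
```

```bash
python3 -m handwheel '[[[-30.9,-39,-0.8],[0,0,0],0],[[-30.9,-39,-0.8],[0,0,0],0],[[-30.9,-39,-0.8],[0,0,0],0],[[-30.9,-39,-0.8],[0,0,0],0],[[-30.9,-39,-0.8],[0,0,0],0]]' >/dev/null
python3 -m handwheel '[[[-30.9,-39,-0.8],[0,0,0],0],[[-30.9,-39,-0.8],[0,0,0],0],[[-30.9,-39,-0.8],[0,0,0],0],[[0,0,0],[0,0,0.1458],0],[[0,0,0],[0,0,0.1458],0]]'
python3 -m handwheel '[[[0,0,0],[0,0,0.1458],0],[[0,0,0],[0,0,0.1458],0],[[0,0,0],[0,0,0.1458],0],[[0,0,0],[0,0,0.1458],0],[[0,0,0],[0,0,0.1458],0]]' >/dev/null
python3 -m handwheel '[[[0,0,0],[0,0,0.1458],0],[[0,0,0],[0,0,0.1458],0],[[0,0,0],[0,0,0.1458],0],[[0,0,0],[0,0,0.1458],0],[[0,0,0],[0,0,0.1458],0]]' >/dev/null
python3 -m handwheel '[[[0,0,0],[0,0,0.1458],0],[[0,0,0],[0,0,0.1458],0],[[0,0,0],[0,0,0.1458],0],[[0,0,0],[0,0,0.1458],0],[[0,0,0],[0,0,0.1458],0]]'
python3 -m handwheel '[[[0,0,0],[0,0.131,0],0],[[0,0,0],[0,0.131,0],0],[[0,0,0],[0,0.131,0],0],[[0,0,0],[0,0.131,0],0],[[0,0,0],[0,0,0],0]]'
cat > plan.py <<'E'
# python3 plan.py x y z : remaining shift in tool axes (uses measured pose)
import sys,numpy as np
from scipy.spatial.transform import Rotation as R
from bench import manip
s=manip.state();M=R.from_euler("xyz",s["orientation"],degrees=True)
print(s["time_s"],s["tool_pos"].round(1),s["orientation"].round(1),"q",s["q"].round(0))
if len(sys.argv)>3: print("tool shift",M.inv().apply(np.array(sys.argv[1:4],float)-s["tool_pos"]).round(1))
if len(sys.argv)>6: print("rotvec",(M.inv()*R.from_euler("xyz",[float(v) for v in sys.argv[4:7]],degrees=True)).as_rotvec().round(4))
E
python3 plan.py 473.4 -298.9 155.4 180 -30 11.2; python3 plan.py 473.4 -298.9 155.4 180 30 11.2
```

```text
time_s: 2.9
tool_pos: [472.4, -299.7, 236.7]
orientation: [-180.0, 0.0, 135.9]
force: [-0.2, 1.1, 0.1]
finger_gap: 93.8
time_s: 4.4
tool_pos: [473.2, -297.0, 236.9]
orientation: [-180.0, -0.0, 10.9]
force: [1.2, 0.1, -0.2]
finger_gap: 94.0
time_s: 4.9
tool_pos: [469.6, -299.6, 234.4]
orientation: [-179.4, -27.4, 10.5]
force: [-0.4, -0.2, -0.1]
finger_gap: 93.9
4.9 [ 469.6 -299.6  234.4] [-179.4  -27.4   10.5] q [ 25.  24.  26. 119. -60.  40.  17.]
tool shift [-33.    0.7  71.9]
rotvec [-0.0038  0.0446 -0.0114]
4.9 [ 469.6 -299.6  234.4] [-179.4  -27.4   10.5] q [ 25.  24.  26. 119. -60.  40.  17.]
tool shift [-33.    0.7  71.9]
rotvec [-0.0094 -1.0026 -0.0084]
```

```bash
python3 -m handwheel '[[[-11,0,24],[0,0.015,-0.004],0],[[-11,0,24],[0,0.015,-0.004],0],[[-11,0,24],[0,0.015,-0.004],0],[[0,0,0],[0,0,0],0]]'
python3 plan.py 473.4 -298.9 155.4 180 -30 11.2
```

```text
time_s: 5.3
tool_pos: [476.6, -294.9, 163.9]
orientation: [-179.4, -29.1, 11.6]
force: [-0.9, -0.3, 0.6]
finger_gap: 93.9
5.3 [ 476.6 -294.9  163.9] [-179.4  -29.1   11.6] q [ 52.  30. -11. 123. -63.  21.  23.]
tool shift [-7.6  3.4  5.5]
rotvec [-0.0136  0.0151  0.0055]
```

```bash
python3 -m handwheel '[[[0,0,0],[0,-0.08,0],0],[[0,0,0],[0,-0.08,0],0],[[0,0,0],[0,0,0],0]]'
python3 plan.py 488.2 -295.9 164 180 -20 11.2
```

```text
time_s: 5.6
tool_pos: [480.9, -294.4, 167.7]
orientation: [179.8, -19.9, 12.4]
force: [0.0, 0.6, -0.8]
finger_gap: 94.1
5.6 [ 480.9 -294.4  167.7] [179.8 -19.9  12.4] q [ 33.  29.   7. 118. -45.  27.   1.]
tool shift [5.2 3.  5.8]
rotvec [-0.0043  0.0022  0.0196]
```

```bash
python3 -m handwheel '[[[3,2,20],[0,0,0.02],0],[[2,1,30],[0,0,0],0],[[0,0,20],[0,0,0],0],[[0,0,0],[0,0,0],0]]'
python3 plan.py 521.8 -289.3 70.1 180 -20 11.2
python3 - <<'E'
from h import *
a=[]
for c in("top","side"):
    p,d=manip.read_camera(c); u,v=proj(c,[[515,-290,80]])[0].astype(int); q=p[v-50:v+50,u-65:u+65,::-1]; a.append(cv2.resize(q,(390,300),interpolation=cv2.INTER_CUBIC))
cv2.imwrite("pics/hov.png",np.hstack(a))
E
```

```text
time_s: 6.0
tool_pos: [504.2, -291.8, 99.6]
orientation: [-179.2, -19.8, 10.6]
force: [-0.9, -0.0, 0.1]
finger_gap: 93.9
6.0 [ 504.2 -291.8   99.6] [-179.2  -19.8   10.6] q [ 36.  37.   0. 118. -52.  19.   6.]
tool shift [ 6.7  1.2 33.8]
rotvec [-0.0095  0.0039 -0.01  ]
```

View pics/hov.png

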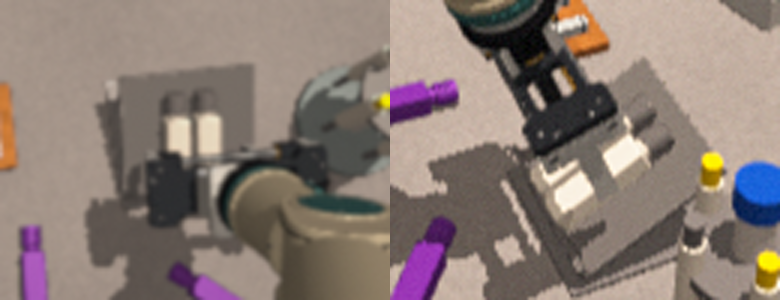

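```bash
python3 -m handwheel '[[[3,1,8],[-0.005,-0.033,-0.005],0],[[3,0,8],[-0.005,-0.033,-0.005],0],[[0,0,7],[0,0,0],0],[[0,0,0],[0,0,0],0]]'
python3 plan.py 521.8 -289.3 70.1 180 -16 11.2
```

```text
time_s: 6.5
tool_pos: [517.5, -291.3, 81.9]
orientation: [179.8, -16.2, 11.2]
force: [-0.3, -0.4, -0.5]
finger_gap: 94.0
6.5 [ 517.5 -291.3   81.9] [179.8 -16.2  11.2] q [ 29.  39.   6. 115. -48.  21.  -0.]
tool shift [ 1.1 -1.2 12.6]
rotvec [ 0.0031 -0.0028  0.0004]
```

```bash
python3 -m handwheel '[[[1,-1,6],[0,0,0],0],[[0,0,6.5],[0,0,0],0],[[0,0,0],[0,0,0],0]]'
python3 plan.py 521.8 -289.3 70.1 180 -16 11.2
python3 -m handwheel '[[[0,0,0],[0,0,0],0.3],[[0,0,0],[0,0,0],0.4],[[0,0,0],[0,0,0],0.5],[[0,0,0],[0,0,0],0.6],[[0,0,0],[0,0,0],1]]' 35
python3 -m handwheel '[[[0,0,0],[0,0,0],1],[[0,0,0],[0,0,0],1],[[0,0,0],[0,0,0],1]]' 35
python3 plan.py
```

```text
time_s: 6.8
tool_pos: [521.3, -290.1, 69.4]
orientation: [179.9, -16.1, 11.1]
force: [-0.1, -0.4, 0.2]
finger_gap: 94.1
6.8 [ 521.3 -290.1   69.4] [179.9 -16.1  11.1] q [ 30.  41.   5. 115. -49.  19.   0.]
tool shift [ 0.8 -0.7 -0.5]
rotvec [ 0.0027 -0.0024 -0.002 ]
time_s: 7.3
tool_pos: [521.9, -288.9, 70.0]
orientation: [179.9, -16.2, 11.2]
force: [-0.5, 1.6, 3.7]
finger_gap: 57.3
time_s: 7.6
tool_pos: [522.0, -289.4, 70.0]
orientation: [179.9, -16.2, 11.2]
force: [1.1, 1.2, 2.5]
finger_gap: 52.0
7.6 [ 522.  -289.4   70. ] [179.9 -16.2  11.2] q [ 30.  41.   5. 115. -49.  19.   0.]
```

```bash
python3 -m handwheel '[[[0,0,-5],[0,0,0],1],[[0,0,-10],[0,0,0],1],[[0,0,-15],[0,0,0],1],[[0,0,-20],[0,0,0],1],[[0,0,-25],[0,0,0],1]]' 40
python3 -m handwheel '[[[0,0,-30],[0,0,0],1],[[0,0,-30],[0,0,0],1],[[0,0,-30],[0,0,0],1],[[0,0,0],[0,0,0],1],[[0,0,0],[0,0,0],1]]'
python3 plan.py
python3 - <<'E'
from h import *
a=[];s=manip.state();print(s["force"].round(2),s["wrist_torque"].round(3))
for c in("top","side"):
    p,d=manip.read_camera(c); u,v=proj(c,[s["tool_pos"]])[0].astype(int); q=p[max(v-50,0):v+50,u-65:u+65,::-1]; a.append(cv2.resize(q,(390,300),interpolation=cv2.INTER_CUBIC))
cv2.imwrite("pics/lift.png",np.hstack(a)); print(manip.state()["force"].round(2))
E
```

```text
time_s: 8.1
tool_pos: [499.9, -293.5, 142.4]
orientation: [179.9, -16.0, 11.1]
force: [-0.2, 0.9, -2.5]
finger_gap: 52.2
time_s: 8.6
tool_pos: [476.3, -298.1, 228.9]
orientation: [179.8, -16.2, 11.2]
force: [-0.8, -0.0, -2.8]
finger_gap: 51.9
8.6 [ 476.3 -298.1  228.9] [179.8 -16.2  11.2] q [ 22.  25.  21. 112. -35.  39. -12.]
[-0.8  -0.02 -2.76] [-0.068  0.572  0.01 ]
[ 0.21 -0.57 -2.46]
```

View pics/lift.png

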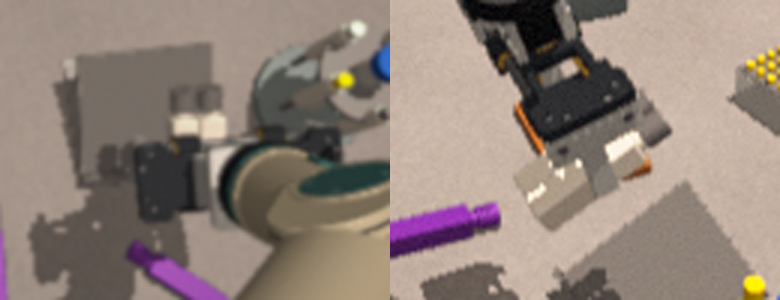

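Both bottles hang in the gripper, level with each other, and the rest is empty. The force suggests about 260 g.

```bash
python3 -m handwheel '[[[0,0,-5],[0,-0.131,0],1],[[0,0,-5],[0,-0.131,0],1],[[0,0,0],[0,-0.131,0],1],[[0,0,0],[0,-0.131,0],1],[[0,0,0],[0,0,0],1]]'
python3 plan.py 534 227 235 180 13.8 9.5
```

```text
time_s: 9.2
tool_pos: [478.7, -294.8, 233.9]
orientation: [-180.0, 14.1, 11.6]
force: [-0.3, 0.4, -2.7]
finger_gap: 51.7
9.2 [ 478.7 -294.8  233.9] [-180.    14.1   11.6] q [  4.  38.  34.  91. -11.  67. -39.]
tool shift [ 154.2 -500.   -39.7]
rotvec [0.0084 0.0054 0.0359]
```

```bash
python3 -m handwheel '[[[6,-20,-2],[0,0,0],1],[[12,-40,-3],[0,0,0],1],[[12,-40,-3],[0,0,0],1],[[12,-40,-3],[0,0,0],1],[[12,-40,-3],[0,0,0],1]]' >/dev/null
python3 -m handwheel '[[[12,-40,-3],[0,0,0],1],[[12,-40,-3],[0,0,0],1],[[12,-40,-3],[0,0,0],1],[[12,-40,-3],[0,0,0],1],[[12,-40,-3],[0,0,0],1]]'
python3 -m handwheel '[[[12,-40,-3],[0,0,0],1],[[12,-40,-3],[0,0,0],1],[[12,-40,-3],[0,0,0.018],1],[[4,-20,-2],[0,0,0.018],1],[[0,0,0],[0,0,0],1]]'
python3 plan.py 534 227 170 180 13.8 9.5
python3 - <<'E'
from h import *
s=manip.state();print(s["force"].round(2))
a=[]
for c in("top","side"):
    p,d=manip.read_camera(c);np.savez(c+"1.npz",p=p,d=d); P=cloud(c,d); H=cv2.cvtColor(p,cv2.COLOR_RGB2HSV)
    t=s["tool_pos"]; u,v=proj(c,[t])[0].astype(int); a.append(cv2.resize(p[max(v-50,0):v+50,u-65:u+65,::-1],(390,300),interpolation=cv2.INTER_CUBIC))
    m=(np.linalg.norm(P[...,:2]-t[:2],axis=-1)<80)&(P[...,2]>180)&(P[...,2]<260)&(H[...,2]>150)&(H[...,1]<60)
    q=P[m];
    if len(q)>20:
        ux=np.array([.986,.165]);x=(q[:,:2]-t[:2])@ux
        for lo in range(-70,70,20):
            k=(x>lo)&(x<lo+20)
            if k.sum()>5: print(c,lo,k.sum(),"z top",np.percentile(q[k][:,2],[5,50,90]).round(1))
cv2.imwrite("pics/pre.png",np.hstack(a))
E
```

```text
time_s: 10.2
tool_pos: [515.8, 97.8, 237.4]
orientation: [179.9, 13.8, 11.0]
force: [2.0, -0.2, -2.2]
finger_gap: 52.0
time_s: 10.7
tool_pos: [529.6, 245.8, 237.2]
orientation: [179.6, 13.9, 9.3]
force: [-0.1, -0.2, -3.0]
finger_gap: 51.7
10.7 [529.6 245.8 237.2] [179.6  13.9   9.3] q [-42.  40.  31.  84. -21.  76. -88.]
tool shift [17.4 18.8 65. ]
rotvec [ 0.0067  0.0017 -0.0041]
[-0.06 -0.17 -2.97]
top -70 48 z top [231.  241.3 243.8]
top -50 122 z top [238.2 242.7 245. ]
top -30 112 z top [239.4 243.  245.1]
top -10 87 z top [239.7 243.1 245.7]
top 10 15 z top [240.3 242.5 243.6]
side -70 25 z top [232.8 242.5 244.8]
side -50 61 z top [229.  242.9 244.8]
side -30 42 z top [237.4 243.3 245.2]
side -10 21 z top [241.9 244.5 245.6]
side 10 10 z top [241. 244. 245.]
side 30 10 z top [237.8 241.3 244.5]
side 50 9 z top [237.9 240.9 242.6]
```

View pics/pre.png

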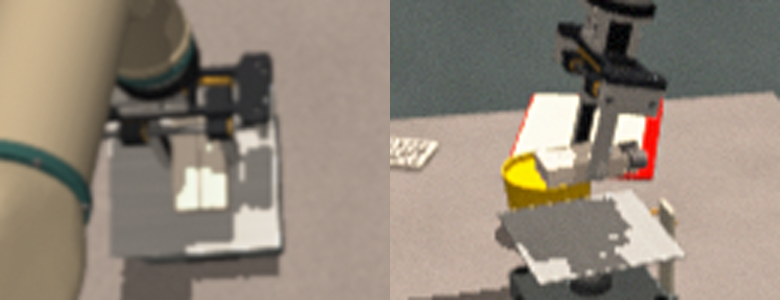

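```bash
python3 -m handwheel '[[[5,6,18],[0,0,0],1],[[6,7,22],[0,0,0],1],[[6,6,22],[0,0,0],1],[[5,0,18],[0,0,0],1],[[0,0,0],[0,0,0],1]]'
python3 plan.py 534 227 150 180 13.9 9.5
python3 -c "
from bench import manip
print(manip.state()['force'])"
```

```text
time_s: 11.3
tool_pos: [534.5, 219.6, 153.9]
orientation: [179.2, 14.1, 8.7]
force: [-1.2, 0.3, -1.5]
finger_gap: 51.5
11.3 [534.5 219.6 153.9] [179.2  14.1   8.7] q [-40.  45.  29.  89. -23.  66. -84.]
tool shift [ 1.6 -7.4  3.5]
rotvec [ 0.01    0.0041 -0.0137]
[-1.19663991  0.34192493 -1.48992961]
```

```bash
python3 -m handwheel '[[[0,0,0],[0,0,0],1],[[0,0,0],[0,0,0],1],[[0,0,0],[0,0,0],1]]'
python3 plan.py 534 227 145 180 13.9 9.5
```

```text
time_s: 11.6
tool_pos: [536.7, 222.9, 157.0]
orientation: [179.4, 13.7, 9.0]
force: [0.2, 1.1, -2.3]
finger_gap: 51.3
11.6 [536.7 222.9 157. ] [179.4  13.7   9. ] q [-40.  45.  29.  89. -23.  66. -84.]
tool shift [ 0.9 -4.6 12.1]
rotvec [ 0.0088 -0.0027 -0.0093]
```

```bash
python3 -m handwheel '[[[0.5,-2.5,6],[0.0088,0,-0.009],1],[[0.5,-2,6],[0,0,0],1],[[0,0,0],[0,0,0],1],[[0,0,0],[0,0,0],1]]'
python3 plan.py 534 227 145 180 13.8 9.5
python3 -m handwheel '[[[0.7,0,2.9],[0,0,0],1],[[0.7,0,2.9],[0,0,0],1],[[0.7,0,2.9],[0,0,0],1],[[0,0,0],[0,0,0],1]]'
python3 -m handwheel '[[[0.7,0,2.9],[0,0,0],1],[[0.7,0,2.9],[0,0,0],1],[[0.7,0,2.9],[0,0,0],1],[[0,0,0],[0,0,0],1],[[0,0,0],[0,0,0],1]]'
python3 plan.py 534 227 125 180 13.8 9.5
```

```text
time_s: 12.0
tool_pos: [533.1, 227.2, 143.6]
orientation: [180.0, 13.9, 9.5]
force: [-0.4, 0.3, -2.1]
finger_gap: 51.6
12.0 [533.1 227.2 143.6] [180.   13.9   9.5] q [-40.  46.  29.  90. -24.  65. -83.]
tool shift [ 0.5  0.4 -1.6]
rotvec [0.0008 0.0019 0.0002]
time_s: 12.4
tool_pos: [533.2, 227.0, 134.6]
orientation: [180.0, 13.9, 9.5]
force: [0.1, 0.5, -1.9]
finger_gap: 51.5
time_s: 12.9
tool_pos: [533.3, 227.0, 126.0]
orientation: [180.0, 13.9, 9.5]
force: [-1.3, -0.4, -1.7]
finger_gap: 51.7
12.9 [533.3 227.  126. ] [180.   13.9   9.5] q [-39.  47.  28.  91. -25.  63. -83.]
tool shift [0.9 0.1 0.8]
rotvec [ 0.0006  0.0013 -0.0002]
```

```bash
python3 -m handwheel '[[[0.7,0,2.9],[0,0,0],1],[[0.7,0,2.9],[0,0,0],1],[[0.7,0,2.9],[0,0,0],1],[[0,0,0],[0,0,0],1],[[0,0,0],[0,0,0],1]]'
python3 -m handwheel '[[[0,0,0],[0,0,0],1],[[0,0,0],[0,0,0],1]]'
cat > look.py <<'E'
from h import *
import sys
n=sys.argv[1];F=[];a=[]
for c in("top","side"):
    p,d=manip.read_camera(c);np.savez(f"{c}{n}.npz",p=p,d=d);F.append(manip.state()["force"])
    u,v=proj(c,[[550,277,110]])[0].astype(int)
    a.append(cv2.resize(p[v-50:v+50,u-65:u+65,::-1],(390,300),interpolation=cv2.INTER_CUBIC))
    P=cloud(c,d);x=(P[...,0]-532.8)*.986+(P[...,1]-277.3)*.165;y=-(P[...,0]-532.8)*.165+(P[...,1]-277.3)*.986
    m=(abs(x)<82)&(y>0)&(y<82)&(P[...,2]<125)&(P[...,2]>60)
    print(c,"pan z",np.median(P[m][:,2]).round(1),m.sum())
for _ in range(6): manip.read_camera("side");F.append(manip.state()["force"])
print("F",np.mean(F,0).round(2)); cv2.imwrite(f"pics/look{n}.png",np.hstack(a))
E
python3 look.py 2; python3 plan.py 534 227 110
```

```text
time_s: 13.4
tool_pos: [533.3, 227.0, 117.0]
orientation: [180.0, 13.9, 9.5]
force: [0.2, -0.8, -0.4]
finger_gap: 51.6
time_s: 13.6
tool_pos: [533.3, 227.0, 117.2]
orientation: [180.0, 13.9, 9.5]
force: [-0.7, -0.2, -0.3]
finger_gap: 51.2
top pan z 96.5 669
side pan z 97.6 263
F [ 0.45 -0.16  0.1 ]
14.0 [533.3 227.  117.1] [180.   13.9   9.5] q [-39.  48.  28.  91. -25.  62. -83.]
tool shift [2.4 0.1 6.7]
```

```bash
python3 -m handwheel '[[[0,0,0],[0,0,0],0.43],[[0,0,0],[0,0,0],0.4],[[0,0,0],[0,0,0],0.35],[[0,0,0],[0,0,0],0.25],[[0,0,0],[0,0,0],0.2]]' 10
python3 -m handwheel '[[[0,0,0],[0,0,0],0.2],[[0,0,-5],[0,0,0],0.2],[[0,0,-10],[0,0,0],0.2],[[0,0,-20],[0,0,0],0.2],[[0,0,-30],[0,0,0],0.2]]'
python3 -m handwheel '[[[0,0,-40],[0,-0.12,0],0.2],[[0,0,-40],[0,0.12,0],0.3],[[0,0,0],[0,0.12,0],0.5],[[0,0,0],[0,0.12,0],0.6],[[0,0,0],[0,0,0],0.6]]'
python3 look.py 3; python3 plan.py 522 31 250 180 0 10.3
```

```text
time_s: 14.5
tool_pos: [533.3, 227.1, 117.1]
orientation: [180.0, 13.9, 9.5]
force: [-0.5, -0.2, 0.4]
finger_gap: 73.2
time_s: 15.0
tool_pos: [547.9, 229.5, 180.6]
orientation: [179.9, 14.0, 9.5]
force: [0.5, -0.2, 0.2]
finger_gap: 75.1
time_s: 15.5
tool_pos: [566.7, 232.9, 251.9]
orientation: [-179.9, -0.7, 9.5]
force: [0.5, -0.1, 0.1]
finger_gap: 46.4
top pan z 96.6 940
side pan z 97.5 397
F [ 0.09 -0.03 -0.21]
15.9 [571.4 233.6 250.6] [180.   -0.8   9.5] q [-45.  35.  33.  92. -21.  59. -86.]
tool shift [-82.1 191.7  -0.5]
rotvec [ 0.0005 -0.0142 -0.0143]
```

View pics/look3.png

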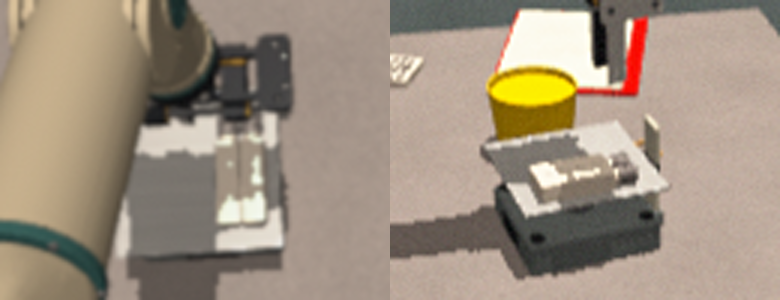

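The pair lies flat and closed up on the pan's -y half at about (240,180) in the left crop. The pan has sunk about 22 mm, so one bar should give about 32 mm. I fetch bar0.

```bash
python3 -m handwheel '[[[-15,35,0],[0,-0.014,-0.014],0.63],[[-17,39,0],[0,0,0],0.63],[[-17,40,0],[0,0,0],0.63],[[-17,40,20],[0,0,0],0.63],[[-15,38,40],[0,0,0],0.63]]'
python3 -m handwheel '[[[0,0,45],[0,0,0],0.63],[[0,0,35],[0,0,0],0.63],[[0,0,0],[0,0,0],0.63],[[0,0,0],[0,0,0],0.63]]'
python3 plan.py 523 30.8 33 180 0 10.3
```

```text
time_s: 16.4
tool_pos: [527.4, 32.9, 197.0]
orientation: [179.9, -0.3, 10.2]
force: [0.1, -0.7, -0.4]
finger_gap: 34.7
time_s: 16.8
tool_pos: [526.2, 35.1, 115.8]
orientation: [180.0, 0.0, 10.3]
force: [0.4, 0.4, 0.1]
finger_gap: 34.8
16.8 [526.2  35.1 115.8] [180.    0.   10.3] q [-24.  37.  26. 113. -27.  36. -60.]
tool shift [-3.9  3.7 82.8]
rotvec [ 0.0002  0.0001 -0.0005]
```

```bash
python3 -m handwheel '[[[-4,3.7,30],[0,0,0],0.63],[[0,0,25],[0,0,0],0.63],[[0,0,15],[0,0,0],0.63],[[0,0,0],[0,0,0],0.63],[[0,0,0],[0,0,0],0.63]]'
python3 plan.py 523 30.8 33 180 0 10.3
python3 - <<'E'
from h import *
a=[]
for c in("top","side"):
    p,d=manip.read_camera(c); u,v=proj(c,[[523,20,25]])[0].astype(int); a.append(cv2.resize(p[v-38:v+37,u-50:u+50,::-1],(390,300),interpolation=cv2.INTER_CUBIC))
cv2.imwrite("pics/bar.png",np.hstack(a))
E
```

```text
time_s: 17.3
tool_pos: [524.1, 31.3, 47.3]
orientation: [180.0, -0.2, 10.3]
force: [0.5, 0.2, 0.2]
finger_gap: 34.6
17.3 [524.1  31.3  47.3] [180.   -0.2  10.3] q [-20.  43.  20. 115. -32.  27. -55.]
tool shift [-1.2  0.3 14.3]
rotvec [ 0.0002 -0.0035  0.0004]
```

View pics/bar.png

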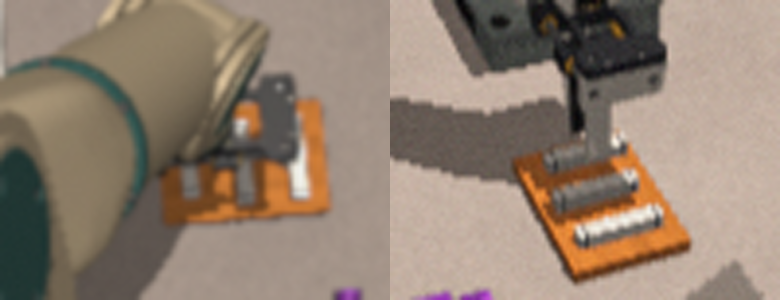

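The side crop shows the fingers straddling bar0 at about (590,150), clear of bar1. Now descend and grip.

```bash
python3 -m handwheel '[[[-1,0,7],[0,0,0],0.63],[[0,0,6.5],[0,0,0],0.63],[[0,0,0],[0,0,0],0.63],[[0,0,0],[0,0,0],0.8],[[0,0,0],[0,0,0],1]]' 30
python3 -m handwheel '[[[0,0,0],[0,0,0],1],[[0,0,0],[0,0,0],1],[[0,0,0],[0,0,0],1]]'
python3 plan.py 523 30.8 33 180 0 10.3
python3 -m handwheel '[[[0,0,-10],[0,0,0],1],[[0,0,-25],[0,0,0],1],[[0,0,-40],[0,0,0],1],[[0,0,-45],[0,0,0],1],[[0,0,-45],[0,0,0],1]]'
python3 plan.py 525 335.5 180 180 0 9.5
```

```text
time_s: 17.9
tool_pos: [521.3, 30.9, 32.1]
orientation: [-180.0, -0.0, 10.3]
force: [0.3, -0.5, 0.3]
finger_gap: 22.2
time_s: 18.2
tool_pos: [521.4, 31.0, 32.2]
orientation: [-180.0, -0.0, 10.3]
force: [-0.6, 0.3, 0.3]
finger_gap: 13.5
18.2 [521.4  31.   32.2] [-180.    -0.    10.3] q [-19.  45.  19. 116. -33.  25. -55.]
tool shift [ 1.6  0.5 -0.8]
rotvec [-0.0002 -0.0005 -0.0001]
time_s: 18.7
tool_pos: [520.6, 30.8, 199.2]
orientation: [-180.0, 0.0, 10.3]
force: [0.7, 0.6, -0.7]
finger_gap: 13.5
18.7 [520.6  30.8 199.2] [-180.     0.    10.3] q [-28.  30.  32. 109. -22.  46. -64.]
tool shift [  58.6 -299.    19.2]
rotvec [-0.0001  0.0003  0.0134]
```

```bash
python3 -m handwheel '[[[4,-20,0],[0,0,0],1],[[8,-40,0],[0,0,0],1],[[8,-40,0],[0,0,0],1],[[8,-40,0],[0,0,0],1],[[8,-40,0],[0,0,0],1]]' >/dev/null
python3 -m handwheel '[[[8,-40,0],[0,0,0],1],[[8,-40,0],[0,0,0.013],1],[[5,-35,0],[0,0,0],1],[[0,0,0],[0,0,0],1],[[0,0,0],[0,0,0],1]]'
python3 plan.py 523.7 331.5 122 180 0 9.5
```

```text
time_s: 19.7
tool_pos: [524.4, 331.9, 197.3]
orientation: [180.0, -0.0, 9.7]
force: [0.2, -1.0, -0.8]
finger_gap: 13.7
19.7 [524.4 331.9 197.3] [180.   -0.    9.7] q [-54.  39.  33.  94. -24.  54. -93.]
tool shift [-0.8  0.2 75.3]
rotvec [ 0.0006 -0.      0.003 ]
```

```bash
python3 -m handwheel '[[[0,0,25],[0,0,0],1],[[0,0,30],[0,0,0],1],[[0,0,20],[0,0,0],1],[[0,0,0],[0,0,0],1],[[0,0,0],[0,0,0],1]]'
python3 -m handwheel '[[[0,0,3],[0,0,0],1],[[0,0,3],[0,0,0],1],[[0,0,3],[0,0,0],1],[[0,0,3],[0,0,0],1],[[0,0,0],[0,0,0],1]]'
python3 -m handwheel '[[[0,0,2],[0,0,0],1],[[0,0,2],[0,0,0],1],[[0,0,0],[0,0,0],1],[[0,0,0],[0,0,0],1]]'
python3 plan.py 523.7 331.5 105.7
python3 look.py 4
```

```text
time_s: 20.2
tool_pos: [525.8, 329.9, 123.0]
orientation: [180.0, -0.0, 9.4]
force: [-0.4, 0.3, -0.0]
finger_gap: 13.6
time_s: 20.7
tool_pos: [525.1, 331.4, 110.0]
orientation: [-180.0, -0.0, 9.6]
force: [0.8, -0.3, 0.0]
finger_gap: 13.3
time_s: 21.1
tool_pos: [525.1, 331.4, 106.1]
orientation: [-180.0, -0.0, 9.6]
force: [0.0, 0.5, -0.0]
finger_gap: 13.7
21.1 [525.1 331.4 106.1] [-180.    -0.     9.6] q [-52.  45.  29.  98. -29.  44. -90.]
tool shift [-1.3 -0.3  0.4]
top pan z 86.8 718
side pan z 88.5 429
F [-0.61 -0.13 -0.08]
```

Pan at about 87.5, so the weight has been transferred. Release to a 34 mm gap and back off.

```bash
python3 -m handwheel '[[[0,0,0],[0,0,0],0.83],[[0,0,0],[0,0,0],0.75],[[0,0,0],[0,0,0],0.63],[[0,0,0],[0,0,0],0.63],[[0,0,0],[0,0,0],0.63]]' 10
python3 -m handwheel '[[[0,0,-5],[0,0,0],0.63],[[0,0,-15],[0,0,0],0.63],[[0,0,-30],[0,0,0],0.63],[[0,0,-45],[0,0,0],0.63],[[0,0,-45],[0,0,0],0.63]]'
python3 -m handwheel '[[[-45,0,0],[0,0,0],0.63],[[-45,0,0],[0,0,0],0.63],[[-30,0,0],[0,0,0],0.63],[[0,0,0],[0,0,0],0.63],[[0,0,0],[0,0,0],0.63]]'
python3 -m handwheel '[[[0,0,0],[0,0,0],0.63],[[0,0,0],[0,0,0],0.63],[[0,0,0],[0,0,0],0.63],[[0,0,0],[0,0,0],0.63],[[0,0,0],[0,0,0],0.63]]'
cat > chk.py <<'E'
from h import *
L=[];
for k in range(4):
    p,d=manip.read_camera("side");P=cloud("side",d)
    x=(P[...,0]-532.8)*.986+(P[...,1]-277.3)*.165;y=-(P[...,0]-532.8)*.165+(P[...,1]-277.3)*.986
    m=(abs(x)<82)&(y>-10)&(y<40)&(P[...,2]<125)&(P[...,2]>60);L.append(np.median(P[m][:,2]))
d0=np.load("side0.npz")["d"];P0=cloud("side",d0);x=(P0[...,0]-532.8)*.986+(P0[...,1]-277.3)*.165;y=-(P0[...,0]-532.8)*.165+(P0[...,1]-277.3)*.986
print("pan z now",np.round(L,2),"empty",np.median(P0[(abs(x)<82)&(y>-10)&(y<40)&(P0[...,2]>110)&(P0[...,2]<130)][:,2]).round(2))
pt,_=manip.read_camera("top")
u,v=proj("side",[[640,292,95]])[0].astype(int);u0,v0=proj("side",[[550,277,95]])[0].astype(int)
a=[cv2.resize(p[v-30:v+30,u-39:u+39,::-1],(390,300),interpolation=cv2.INTER_CUBIC),cv2.resize(p[v0-45:v0+45,u0-58:u0+59,::-1],(390,300),interpolation=cv2.INTER_CUBIC)]
w=cv2.resize(pt[100:300,60:460,::-1],(780,300+90),interpolation=cv2.INTER_CUBIC)[:300]
cv2.imwrite("pics/end.png",np.vstack([np.hstack(a),w]))
E
python3 chk.py; python3 plan.py
```

```text
time_s: 22.0
tool_pos: [525.2, 331.4, 106.2]
orientation: [-180.0, -0.0, 9.5]
force: [-0.3, -1.0, -1.2]
finger_gap: 34.5
time_s: 22.5
tool_pos: [525.0, 331.0, 248.7]
orientation: [180.0, -0.0, 9.5]
force: [0.0, 0.5, 0.7]
finger_gap: 34.8
time_s: 23.0
tool_pos: [407.2, 312.1, 247.5]
orientation: [-179.9, -0.1, 9.6]
force: [0.5, 1.4, -1.1]
finger_gap: 34.5
time_s: 23.5
tool_pos: [407.1, 311.3, 246.0]
orientation: [180.0, -0.0, 9.5]
force: [0.5, 0.2, 0.0]
finger_gap: 34.7
pan z now [87.32 87.68 87.54 87.32] empty 119.52
23.75 [406.8 311.5 246.1] [-180.    -0.     9.6] q [ -66.   27.   37.  108.  -20.   52. -100.]
```

View pics/end.png

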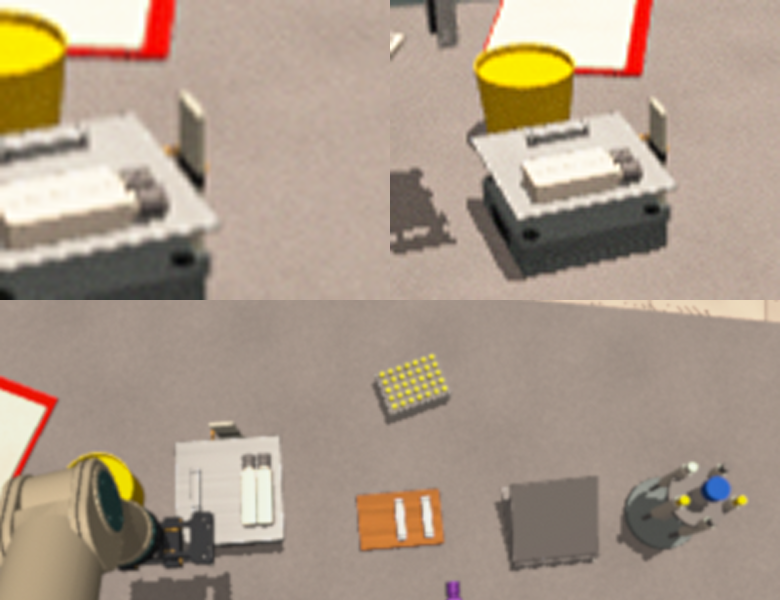

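The end picture shows the pair flat on the pan and one bar beside it. Two bars are still on the board and the bystanders have not moved. The brass pointer sits at the upper part of the dark band, about (200,155). The sink is 32.1 mm, inside 30 to 41.

```bash
python3 -c "
from bench import manip
print(manip.hand_in())"
```

```text
the job is handed in; nothing more can be done
None
```

I lifted both white bottles from the rest in one grasp and laid them flat, side by side, on the pan's -y half. I followed the pan down until the tool carried no weight before letting go. Then I placed one bar (bar0) flat on the other half and handed in at about 23.8 s of the 72 s.

**Last checks:**
- **Pan:** it came to rest 32.1 mm down (face at 87.4 mm, against 119.5 mm empty), inside the 30 to 41 mm band. That agrees with about 22 mm for the pair plus 10 mm for the bar.
- **Pointer:** by that reading the tip stands about 2 mm below the band's upper edge. The picture agrees, but is too coarse to measure this closely.
- **Rest of the scene:** the two spare bars are on their board, and the rest is empty. The tub, stand and tip box look unmoved. One purple bottle shows at the edge of the last picture and the other is outside it. The arm is clear of everything.

**What did not agree:**
- **Tool tilt:** I first tried tilting the tool the full 30° of the slope. That drove joint 5 to its limit (about -63°), so I backed off, gripped at 16° and levelled the bottles in the air.
- **Weight:** the force sensor suggested about 260 g in the air. The pan showed about 222 g, and I went by the pan.
- **Cameras:** the two views differed by 1 to 2 mm, within their calibration.

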